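Load the dip basket and hang it on the drain stand

TASK

Put the brass lock cylinder into the small wire dip basket while the basket stands on the bench. Then swing the basket's bail handle up and hang the basket by it on both prongs of the drain stand's hook, so that it hangs free and level above the drip pan with the lock cylinder still inside. Leave the tools and tape lying about where they are.

Things in the scene. Friction and masses are not known exactly. Their poses are not given: they have to be found in the camera images.
- lock_cylinder: the loose brass profile lock cylinder: a bar 66 mm long (its y), 17 mm thick (its x) at 17 to 34 mm height, 10 mm thick below that, and 38 mm high (its z) with a small cam on top, about 0.16 kg, standing on its narrow underside; origin at the centre of the underside. Easily gripped from above across its 17 mm thickness. It may lie any way in the basket.
- basket: the loose stainless wire basket, open at the top, about 0.4 kg with its handle: 116 mm (its x) by 146 mm (its y), 60 mm high, inside about 108 x 138 mm, floor 5 mm thick; origin at the centre of the underside, z up. The bail handle's pivots are on the two short sides (y = -80 and +80 mm) at x = 0, 64 mm above the underside.
- bail (a joint): angle of the basket's bail handle about its pivots (rad), axis along the basket's y: 0 upright, positive leans to the basket's +x. It starts at its stop, about +1.45: folded nearly level, the crown bar some 100 mm from the basket's middle on the +x side, clear outside the wall. Swings with slight friction and falls back to a stop when let go.
- bail_grip (a point): middle of the bail's straight crown bar, on the bar's axis, 100 mm from the pivots; y along the bar, z from the pivots to the bar. Here sits a black grip sleeve, 14 mm thick, 46 mm long, that turns on the bar with slight friction; either side of it the bare 6 mm wire runs straight to 58 mm from the middle; the legs are 80 mm from the middle.
- drain_stand: fixed drain stand; origin on the bench below hook_seat, x from hook to post. Low open drip pan 160 x 182 mm, 22 mm high; round post at x = 112 mm, top 254 mm up. Two parallel prongs (8 mm rod, y = -40 and +40 mm) run forward from it, 240 mm up, dip 8 mm at x = 13 to 0 into a V-shaped seat, then rise to ball tips (top at x = -35 mm, 268 mm up). Open between the prongs back to a cross bar at the post.
- hook_seat (a point): point midway between the two prongs, 240.5 mm above the bench: where the axis of the bail's crown bar lies (along this frame's y) when it rests in the dips of both prongs; x points from the tips back to the post, z up.
- pliers: bystander, to be left alone: pliers, 65 x 144 x 15 mm; origin at the centre of its underside
- brush: bystander, to be left alone: flat paint brush, 40 x 186 x 13 mm; origin at the centre of its underside
- tape_roll: bystander, to be left alone: roll of adhesive tape lying flat, 64 mm across, 19 mm high; origin at the centre of its underside
- spanner: bystander, to be left alone: adjustable spanner, 38 x 147 x 10 mm; origin at the centre of its underside

How it is judged (in metres and radians):
On the way:
1. the lock cylinder lies released in the basket, which still stands on the bench (x of lock_cylinder in the frame of basket between -0.06 and 0.06 m and y of lock_cylinder in the frame of basket between -0.075 and 0.075 m and z of lock_cylinder in the frame of basket between -0.005 and 0.045 m and contact force between the fingers and lock_cylinder below 0.1 N and height (world z) of basket below 0.012 m and angle between basket's own z axis and vertical below 0.15 rad), for 0.2 s.
At the end, for the whole second after the job is handed in: The crown bar rests squarely on both prongs (within 0.30 rad; its middle within 30 mm sideways of theirs, between the tips and 60 mm behind the seat); the stand carries the basket, 35 mm or more up, tilted under 0.5 rad, at rest (under 0.05 m/s), with the lock cylinder in it (x of lock_cylinder in the frame of basket between -0.06 and 0.06 m and y of lock_cylinder in the frame of basket between -0.075 and 0.075 m and z of lock_cylinder in the frame of basket between -0.005 and 0.045 m and x of bail_grip in the frame of hook_seat between -0.036 and 0.06 m and y of bail_grip in the frame of hook_seat between -0.03 and 0.03 m and z of bail_grip in the frame of hook_seat between -0.01 and 0.018 m and angle between the y axis of bail_grip and the y axis of hook_seat, either way round below 0.3 rad and contact force between basket and drain_stand above 1.5 N and angle between basket's own z axis and vertical below 0.5 rad and height (world z) of basket above 0.035 m and linear speed of each of basket, lock_cylinder below 0.05 m/s); the robot touches nothing.
It fails at once if a bystander (pliers, brush, tape roll, spanner) is moved more than 30 mm (distance of any of pliers, brush, tape_roll, spanner from where it was at the start of the episode above 0.03 m).
It also fails if it takes over 64 s, if anything falls off the work surface, if the arm or the gripper's body presses on something with over 40 N, if the wrist force passes 120 N, or if a joint passes its speed limit or range.

ROBOT

A 7-joint arm with a two-finger parallel gripper is mounted at the origin on a cart in front of the work surface, level with it; the furniture and walls round the work are solid. World frame = base frame: x ahead of the robot, y to its left, z up, the work surface at z = 0. Lengths are in mm, angles in rad, forces in N, time in s.
With the tool pointing down it reaches from about 400 to 925 mm from the base axis. Payload 4.1 kg.
Tool frame: the origin (TCP) lies at the very end of the fingers, on their centre line; the grasp point (between the pads) lies 19 mm behind it; z points along the fingers, x is the direction in which the jaws open and shut, and the axes are right-handed (so a half turn about z gives the same grasp; the last joint's range is limited). The gripper opens to 85 mm and grips with 20 to 120 N. Pads are 22 mm wide; open, the fingers measure 114 mm over their backs; the gripper's body (76 mm by 85 mm) begins 54 mm behind the grasp point. The pads swing forward as they close: fully open they stand 13 mm farther back than shut.
Start: joints at [1.078, 0.398, 0.045, 1.537, -0.019, 1.207, -0.051], TCP at [249.444, -600.268, 231.347] pointing down, gripper open.
Joint ranges: [-2.82, 2.82], [-0.49, 2.23], [-1.37, 1.46], [0, 2.46], [-1.36, 4.5], [0.23, 2], [-2.94, 2.94]. Speed limits (rad/s): [2.57, 2.57, 3.14, 3.14, 3.14, 3.14, 3.14].

INTERFACE

Orientations are given as [roll, pitch, yaw] about the fixed x, y, z axes, in that order (R = Rz(yaw) Ry(pitch) Rx(roll)).
In Python, from plant import manip gives the robot as it stands. The module is installed in compiled form; this text tells all that it offers.
- The arm moves only by the tool move_arm, never from a script. Its argument "steps" is text: rows parted by semicolons, each of 7 numbers parted by spaces: the shift along the tool's x, y, z in m, then the turn, a rotation vector about the tool's x, y, z in degrees, then the finger opening in m, from 0 to 0.0854. In form: dx dy dz ax ay az jaw; .... A call has 1 to 20 rows; each row is the pose to reach, as a shift and turn from the pose commanded when the call began, along the tool's axes at that moment; what a row does not reach only later rows make up. A row lasts 1/8 s, in which the tool goes at most 62.5 mm and 10.7 degrees, less where a joint would pass 70% of its speed; a pose out of reach is approached as far as the arm can. A call with a gripper value outside its range is refused whole. The fingers move at their own pace and stop on an object; "squeeze" is the grip in N (left out, the last holds). Time passes only in rows, so rows that repeat a pose let the fingers close. It gives the time, the measured TCP pose, the force and the opening at its end, in the units of the state.
- manip.state(): the state, without advancing time (a new reading comes with each control period).
- manip.grab_frame(name): name is "scene" or "top" or "wrist"; returns the picture (384x512x3 uint8, red, green, blue); there is no depth.
- manip.camera_params(name): a dict with "intrinsics" (3x3 intrinsics, pixels), "dist_coeffs" ([k1, k2, p1, p2, k3] as OpenCV has them; the pictures are not rectified), "R" (3x3) and "t" (3): a world point X has camera coordinates R X + t. Camera axes: x right, y down, z forward; pixel columns grow to the right and rows downward; lengths in mm; the calibration is good to about 2 mm. A picture is of the moment at which its call begins: read the wrist's pose just before it. camera_params takes no time and is no camera call; for the wrist camera it gives the pose at the moment of the call.
- manip.close_job(): hands the job in, once; it reports no verdict.
The state is a dict: "t": time; "q": joint angles; "qvel": joint speeds; "joint_torque": joint torques, N m; "ee_pos": TCP position; "eef_rot": TCP orientation; "wrist_force": force on the tool from outside, world axes, zero at the start; "ft_torque": the same for the moment, N m; "width": opening from 0.0 (shut) to 1.0 (fully open).
Only numpy, scipy, OpenCV 4.12 (cv2) and the standard library are available. Lean on these libraries where they do the work, as an engineer would, in place of code of your own. Each camera call takes 0.05 s, during which the arm holds its last target. There are 200 camera calls.

## Working session

There is one attempt and no reset: what is moved stays moved. The work goes in short steps, Python scripts to look and compute and a tool call to move; the robot and the scene stay as the last step left them, time stands still between calls to the robot, and variables do not carry over. Pictures are saved under pics/ and viewed, about 8 in all and at most 12, crops included, and the job is handed in when it is done.

Besides the shell and the picture viewer there is one more tool, called as name(argument=value, ...), one argument or row to a line, values as JSON. move_arm: Moves the arm, as the interface text tells. Its arguments: {"type":"object","properties":{"steps":{"type":"string"},"squeeze":{"type":"number"}},"required":["steps"]}

```bash
mkdir -p pics; cat > h.py <<'E'
import numpy as np, cv2
from plant import manip
def save(name,fn):
    im=manip.grab_frame(name); cv2.imwrite('pics/'+fn,cv2.cvtColor(im,cv2.COLOR_RGB2BGR)); return im
def ray(p,u,v):
    K=np.array(p['intrinsics']);d=np.array(p['dist_coeffs'],float);R=np.array(p['R']);t=np.array(p['t']).ravel()
    n=cv2.undistortPoints(np.array([[[u,v]]],float),K,d).ravel()
    return -R.T@t, R.T@np.array([n[0],n[1],1.])
def onz(p,u,v,z):
    c,d=ray(p,u,v); return c+d*(z-c[2])/d[2]
def proj(p,X):
    R=np.array(p['R']);t=np.array(p['t'],float).ravel()
    return cv2.projectPoints(np.array(X,float).reshape(-1,3),cv2.Rodrigues(R)[0],t,np.array(p['intrinsics']),np.array(p['dist_coeffs'],float))[0].reshape(-1,2)
E
python3 - <<'E'
from h import *
s=manip.state();print(s['t'],s['ee_pos'],s['eef_rot'],s['width'],s['wrist_force'])
a=save('top','top0.png');b=save('scene','sc0.png')
for n in('top','scene'):
    p=manip.camera_params(n);c,d=ray(p,256,192);print(n,c,d)
E
```

```text
0.0 [ 249.16071036 -599.64981197  230.21842006] [ 3.14143161e+00  2.00911255e-03 -1.17690900e+00] 0.9944451697424286 [ 0.15792513  0.34929072 -0.249079  ]
top [ 191.825971    -33.61941145 1612.79512775] [ 0.24473072 -0.03810402 -0.96935519]
scene [ -61.79378408  619.23863646 1072.01830489] [ 0.46302508 -0.52434631 -0.71480768]
```

View pics/top0.png

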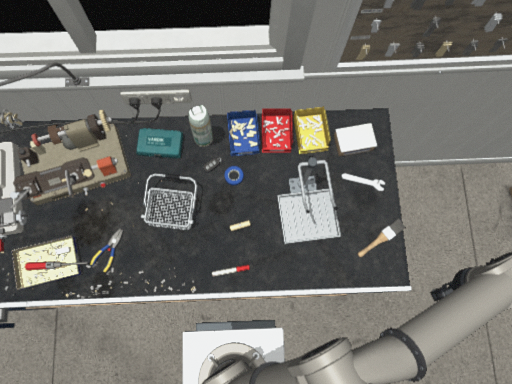

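View pics/sc0.png

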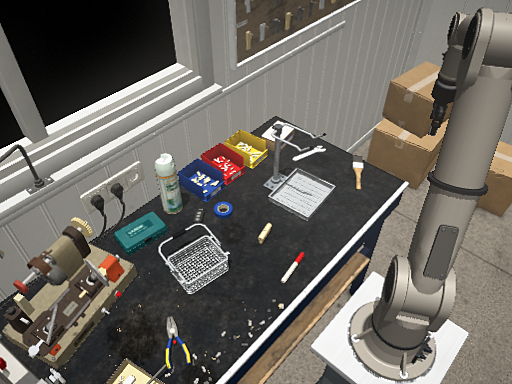

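The overhead view shows the basket at about (170,205) with its bail folded toward the wall, a brass-coloured bar at (240,225) and the stand at (310,205). The tape is at (234,175), with a grey thing at (213,163). I'll zoom in.

```bash
python3 - <<'E'
from h import *
a=cv2.imread('pics/top0.png')[140:250,135:345];b=cv2.imread('pics/sc0.png')[115:300,155:345]
a=cv2.resize(a,None,fx=2.5*1.5,fy=3.75*1,interpolation=cv2.INTER_CUBIC)
cv2.imwrite('pics/za.png',a)
p=manip.camera_params('top')
for n,u,v,z in [('lock',240,225,36),('grey',213,163,20),('tape',234,175,19),('bk',170,208,60),('spanner',363,182,5),('brush',380,239,10),('pan',309,217,22),('pliers',107,250,5),('pen',231,270,10)]: print(n,onz(p,u,v,z).round())
E
```

```text
lock [481. -38.  36.]
grey [702.  46.  20.]
tape [657. -24.  19.]
bk [541. 188.  60.]
spanner [ 618. -462.    5.]
brush [ 421. -497.   10.]
pan [ 501. -268.   22.]
pliers [421. 403.   5.]
pen [338.  -3.  10.]
```

View pics/za.png

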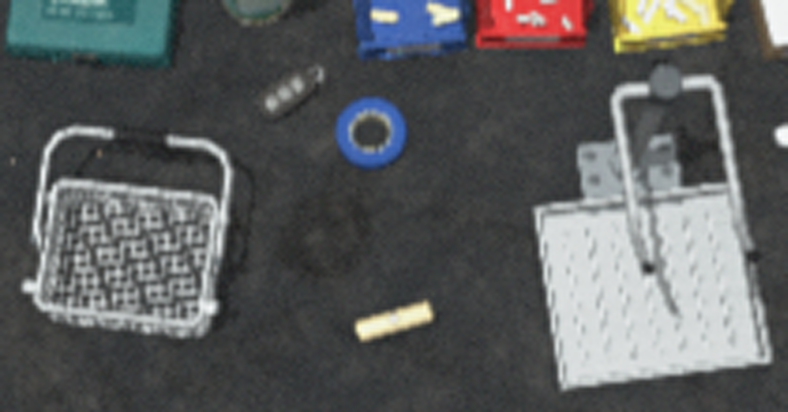

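```bash
python3 - <<'E'
from h import *
p=manip.camera_params('top')
f=lambda u,v,z:onz(p,u/3.75+135-.4,v/3.75+140-.4,z)
for n,u,v,z in [('L1',357,328,34),('L2',432,310,34),('pivL',30,287,64),('pivR',212,306,64),('slv',140,137,76),('tipL',648,268,263),('tipR',755,256,263),('backL',617,92,240),('backR',716,84,240),('panFL',562,388,22),('panFR',770,360,22),('panBL',536,208,22),('panBR',728,190,22)]: print(n,f(u,v,z).round())
R=np.array(p['R']);print(p['intrinsics'])
w=manip.camera_params('wrist');s=manip.state();print(ray(w,256,192), s['ee_pos'])
import scipy.spatial.transform as st
Rt=st.Rotation.from_euler('xyz',s['eef_rot']).as_matrix()
print(Rt.round(3)); print((np.array(w['R'])@Rt).round(3), (Rt.T@(ray(w,256,192)[0]-s['ee_pos'])).round(1)); print(w['intrinsics'])
E
```

```text
L1 [475.  -4.  34.]
L2 [489. -71.  34.]
pivL [517. 275.  64.]
pivR [494. 119.  64.]
slv [644. 178.  76.]
tipL [ 471. -229.  263.]
tipR [ 477. -310.  263.]
backL [ 618. -218.  240.]
backR [ 621. -296.  240.]
panFL [ 417. -181.   22.]
panFR [ 435. -364.   22.]
panBL [ 580. -168.   22.]
panBR [ 590. -340.   22.]
[[488.09916052   0.         240.63850193]
 [  0.         488.09916052 192.9900452 ]
 [  0.           0.           1.        ]]
(array([ 326.31263713, -569.22905791,  373.41210754]), array([-0.30852181, -0.12471859, -0.94306265])) [ 249.20111347 -599.71388829  230.36486145]
[[ 0.384 -0.923 -0.001]
 [-0.923 -0.384  0.002]
 [-0.002  0.    -1.   ]]
[[ 1.    -0.001 -0.001]
 [ 0.     0.946 -0.323]
 [ 0.001  0.323  0.946]] [   1.2  -82.9 -143.1]
[[309.03426591   0.         256.83638325]
 [  0.         309.03426591 188.9054668 ]
 [  0.           0.           1.        ]]
```

move_arm(
  steps="0 0 -0.06 0 0 0 0.085; 0 0 -0.12 0 0 0 0.085; -0.429 -0.431 -0.12 0 0 -79 0.085; -0.429 -0.431 -0.12 0 0 -79 0.085; -0.429 -0.431 -0.12 0 0 -79 0.085; -0.429 -0.431 -0.12 0 0 -79 0.085; -0.429 -0.431 -0.12 0 0 -79 0.085; -0.429 -0.431 -0.12 0 0 -79 0.085; -0.429 -0.431 -0.12 0 0 -79 0.085; -0.429 -0.431 -0.12 0 0 -79 0.085; -0.429 -0.431 -0.12 0 0 -79 0.085; -0.429 -0.431 -0.12 0 0 -79 0.085; -0.429 -0.431 -0.12 0 0 -79 0.085; -0.429 -0.431 -0.12 0 0 -79 0.085; -0.429 -0.431 -0.12 0 0 -79 0.085; -0.429 -0.431 -0.12 0 0 -79 0.085",
)

```text
t: 2.1
ee_pos: [482.5, -40.0, 351.2]
eef_rot: [3.141, 0.0, 0.199]
wrist_force: [-0.6, -0.5, -1.1]
width: 0.997
```

```bash
python3 - <<'E'
from h import *
import pickle
p=manip.camera_params('wrist'); s=manip.state();print(s['t'],s['ee_pos'],s['eef_rot'])
a=save('wrist','w1.png');pickle.dump(p,open('w1.pkl','wb'))
print(proj(p,[[482,-38,34],[505,197,60],[470,-270,260]]))
E
```

```text
2.1 [482.52035536 -39.98178634 351.21065164] [3.14131662e+00 2.36211413e-04 1.99385224e-01]
[[256.85484191 139.62775574]
 [315.01219786 -45.29866328]
 [201.56586605 392.02938733]]
```

View pics/w1.png

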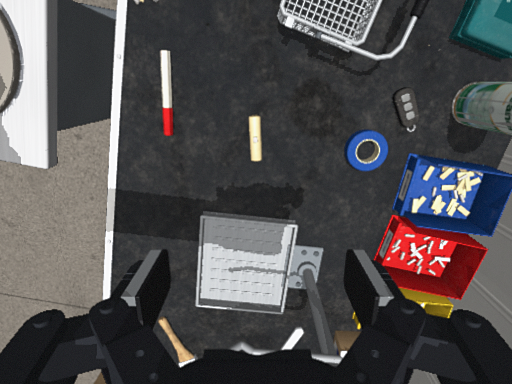

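The wrist view shows the lock at (255,138), where it was predicted, plus the near edge of the basket, the tape at (367,150) and the pan at (247,262). Next I'll refine the lock pose.

```bash
python3 - <<'E'
from h import *
import pickle
p=pickle.load(open('w1.pkl','rb'))
im=cv2.imread('pics/w1.png')[105:175,235:280].astype(int)
m=((im[...,2]-im[...,0]>30)&(im[...,2]>120)).astype('uint8')
v,u=np.nonzero(m);print(len(u))
P=np.array([onz(p,a+235,b+105,34)[:2] for a,b in zip(u,v)],np.float32)
print(cv2.minAreaRect(P),P.mean(0))
def rect_of(name,fn,box,z):
    pass
pt=manip.camera_params('top');im=cv2.imread('pics/top0.png')[215:240,222:260].astype(int)
m=((im[...,2]-im[...,0]>30)&(im[...,2]>120));v,u=np.nonzero(m)
P=np.array([onz(pt,a+222,b+215,34)[:2] for a,b in zip(u,v)],np.float32);print(cv2.minAreaRect(P),P.mean(0))
for n,u,v,z in [('Rpivot?',278,24,64),('rim c',362,60,60),('crown corner',395,56,76)]:print(n,onz(p,u,v,z))
E
```

```text
445
((478.85491943359375, -36.88752365112305), (17.062946319580078, 66.34056091308594), 13.719531059265137) [479.1943  -37.63314]
((480.4167785644531, -37.15353775024414), (18.462196350097656, 66.5965576171875), 14.661523818969727) [480.73798  -39.225704]
Rpivot? [478.04092155 114.63429446  64.        ]
rim c [594.9060285   96.15256343  60.        ]
crown corner [629.46875627 107.07318856  76.        ]
```

move_arm(
  steps="-0.002 -0.003 0.06 0 0 -2.6 0.05; -0.002 -0.003 0.12 0 0 -2.6 0.05; -0.002 -0.003 0.18 0 0 -2.6 0.05; -0.002 -0.003 0.24 0 0 -2.6 0.05; -0.002 -0.003 0.29 0 0 -2.6 0.05; -0.002 -0.003 0.32 0 0 -2.6 0.05; -0.002 -0.003 0.341 0 0 -2.6 0.05; -0.002 -0.003 0.341 0 0 -2.6 0.05; -0.002 -0.003 0.341 0 0 -2.6 0; -0.002 -0.003 0.341 0 0 -2.6 0; -0.002 -0.003 0.341 0 0 -2.6 0; -0.002 -0.003 0.341 0 0 -2.6 0; -0.002 -0.003 0.341 0 0 -2.6 0; -0.002 -0.003 0.30 0 0 -2.6 0; -0.002 -0.003 0.25 0 0 -2.6 0; -0.002 -0.003 0.20 0 0 -2.6 0; -0.002 -0.003 0.20 0 0 -2.6 0",
  squeeze=50,
)

```text
t: 4.28
ee_pos: [483.5, -36.2, 155.3]
eef_rot: [3.138, -0.009, 0.247]
wrist_force: [0.1, -0.5, -2.5]
width: 0.188
```

move_arm(
  steps="0.055 -0.102 -0.07 0 0 10 0; 0.11 -0.205 -0.145 0 0 20 0; 0.11 -0.205 -0.145 0 0 22 0; 0.11 -0.205 -0.145 0 0 22 0; 0.11 -0.205 -0.145 0 0 22 0; 0.11 -0.205 -0.145 0 0 22 0; 0.11 -0.205 -0.145 0 0 22 0; 0.11 -0.205 -0.145 0 0 22 0",
)

```text
t: 5.28
ee_pos: [536.3, 187.2, 294.8]
eef_rot: [3.139, 0.002, -0.139]
wrist_force: [-0.2, -0.5, -1.2]
width: 0.191
```

```bash
python3 - <<'E'
from h import *
import pickle
p=manip.camera_params('wrist'); s=manip.state();print(s['t'],s['ee_pos'],s['eef_rot'],s['width'])
a=save('wrist','w2.png');pickle.dump(p,open('w2.pkl','wb'))
E
```

```text
5.275 [536.30693563 187.20715768 294.78093683] [ 3.13933084e+00  1.99618179e-03 -1.39448704e-01] 0.190912354328768
```

View pics/w2.png

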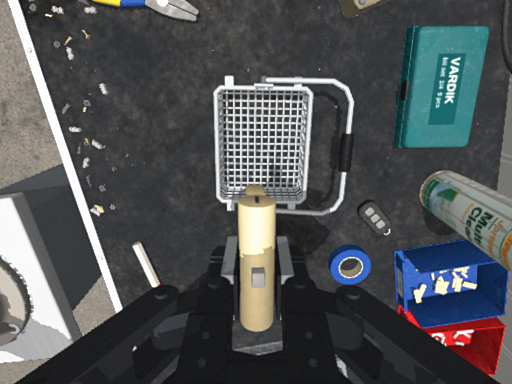

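The view is clear. The basket rim spans columns 216–312 and rows 85–207, the bail legs start near column 263, and the black sleeve runs from (347,134) to (346,171). The lock is held.

```bash
python3 - <<'E'
from h import *
import pickle
p=pickle.load(open('w2.pkl','rb'))
g=lambda u,v,z:onz(p,u,v,z)[:2].round(1)
print('rim',[g(u,v,58) for u,v in[(217,87),(310,88),(307,208),(219,205)]])
print('piv',g(263,80,64),g(265,212,64))
print('slv',g(348,134,76),g(345,171,76),g(347,152,76))
print('crown wire',g(351,108,76),g(342,190,76))
E
```

```text
rim [array([500.9, 270.4]), array([608.5, 254.2]), array([591.9, 103.3]), array([476.9, 123.7])]
piv [555.1 270.5] [536.1 107.9]
slv [645.4 197.8] [639.8 153.3] [643.2 176.5]
crown wire [650.1 226.9] [634.9 129.2]
```

move_arm(
  steps="0.008 -0.0025 0.06 0 0 0 0; 0.008 -0.0025 0.12 0 0 0 0; 0.008 -0.0025 0.18 0 0 0 0; 0.008 -0.0025 0.22 0 0 0 0; 0.008 -0.0025 0.25 0 0 0 0; 0.008 -0.0025 0.265 0 0 0 0; 0.008 -0.0025 0.276 0 0 0 0; 0.008 -0.0025 0.276 0 0 0 0; 0.008 -0.0025 0.276 0 0 0 0; 0.008 -0.0025 0.276 0 0 0 0.035; 0.008 -0.0025 0.276 0 0 0 0.035; 0.008 -0.0025 0.276 0 0 0 0.035; 0.008 -0.0025 0.25 0 0 0 0.035; 0.008 -0.0025 0.20 0 0 0 0.035; 0.008 -0.0025 0.15 0 0 0 0.035; -0.05 -0.0025 0.04 0 0 0 0.035;  -0.05 -0.0025 0.0 0 0 0 0.035; -0.05 -0.0025 0.0 0 0 0 0.035; -0.05 -0.0025 0.0 0 0 0 0.035; -0.05 -0.0025 0.0 0 0 0 0.035",
)

```text
t: 7.82
ee_pos: [487.2, 198.3, 295.6]
eef_rot: [3.141, 0.001, -0.137]
wrist_force: [0.3, 0.1, -0.5]
width: 0.41
```

```bash
python3 - <<'E'
from h import *
import pickle
p=manip.camera_params('wrist'); s=manip.state();print(s['t'],s['ee_pos'],s['eef_rot'],s['width'],s['wrist_force'])
a=save('wrist','w3.png');pickle.dump(p,open('w3.pkl','wb'))
c=cv2.imread('pics/w3.png')[40:280,170:430];c=cv2.resize(c,None,fx=1.5,fy=1.5)
b=cv2.imread('pics/sc0.png')[110:230,250:350];b=cv2.resize(b,None,fx=4,fy=4,interpolation=cv2.INTER_CUBIC)
o=np.zeros((480,800,3),np.uint8);o[:360,:390]=c;o[:480,400:800]=b;cv2.imwrite('pics/m3.png',o)
E
```

```text
7.825 [487.24223209 198.33199201 295.55999867] [ 3.14056882e+00  6.20926721e-04 -1.36919663e-01] 0.4103087969921988 [ 0.25950135  0.14542555 -0.45935728]
```

View pics/m3.png

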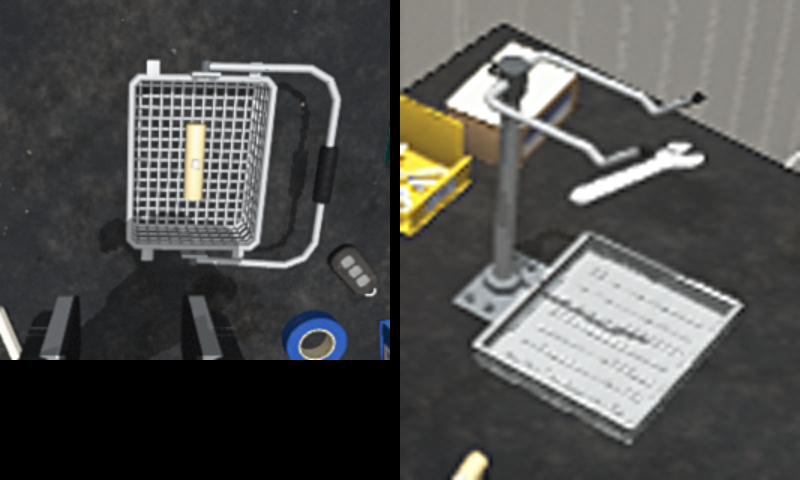

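The lock lies in the basket. The prong tips in the scene picture are at about (324.5,134.5) and (309,148), and the sleeve in the wrist picture is at (387,157).

```bash
python3 - <<'E'
from h import *
import pickle
p=pickle.load(open('w3.pkl','rb'));s=manip.camera_params('scene');t=manip.camera_params('top')
g=lambda u,v,z:onz(p,u/1.5+170,v/1.5+40,z)[:2].round(1)
print('slv',g(326,174,76),g(331,147,76),g(319,203,76),'piv',g(206,70,64),g(195,258,64),'lock',g(196,163,40))
f=lambda q,a:onz(q[0],*q[1],a).round(1)
S=lambda u,v:(s,((u-400)/4+250-.4,v/4+110-.4)); T=lambda u,v:(t,(u/3.75+135-.4,v/3.75+140-.4))
def tri(a,b):
    c1,d1=ray(a[0],*a[1]);c2,d2=ray(b[0],*b[1])
    d1/=np.linalg.norm(d1);d2/=np.linalg.norm(d2)
    k=np.linalg.lstsq(np.c_[d1,-d2],c2-c1,rcond=None)[0];x=c1+k[0]*d1;y=c2+k[1]*d2
    return ((x+y)/2).round(1),np.linalg.norm(x-y).round(1)
print('tipF tri',tri(S(698,98),T(755,256)),'tipN',tri(S(635,153),T(648,268)))
print('at z264',f(S(698,98),264),f(S(635,153),264)); print('seat z233',f(S(660,108),233),f(S(606,163),233))
print('postfoot',f(S(512,283),5),'posttop',f(S(514,68),254),f(T(664,82),254))
E
```

```text
slv [642.7 176.4] [646.7 197.7] [637.  152.8] piv [555.9 267.8] [533.2 112.7] lock [544.4 191.3]
tipF tri (array([ 477.7, -311.3,  258. ]), np.float64(1.7)) tipN (array([ 474.8, -229.8,  253. ]), np.float64(3.0))
at z264 [ 472.9 -304.8  264. ] [ 469.  -217.9  264. ]
seat z233 [ 508.5 -308.9  233. ] [ 498.7 -225.2  233. ]
postfoot [ 610.6 -261.2    5. ] posttop [ 612.3 -248.7  254. ] [ 620.1 -253.4  254. ]
```

move_arm(
  steps="0.06 0 0.06 0 0 0 0.032; 0.12 0 0.12 0 0 0 0.032; 0.157 0 0.16 0 0 0 0.032; 0.157 0 0.16 0 0 0 0.032; 0.157 0 0.19 0 0 0 0.032; 0.157 0 0.215 0 0 0 0.032; 0.157 0 0.237 0 0 0 0.032; 0.157 0 0.237 0 0 0 0.032; 0.157 0 0.237 0 0 0 0; 0.157 0 0.237 0 0 0 0; 0.157 0 0.237 0 0 0 0; 0.157 0 0.237 0 0 0 0; 0.157 0 0.237 0 0 0 0",
  squeeze=50,
)

```text
t: 9.5
ee_pos: [643.2, 177.8, 59.6]
eef_rot: [-3.141, -0.001, -0.137]
wrist_force: [-0.0, 1.7, 1.0]
width: 0.145
```

move_arm(
  steps="-0.0015 0 -0.01 0 0 0 0; -0.0045 0 -0.0195 0 0 0 0; -0.0125 0 -0.0375 0 0 0 0; -0.024 0 -0.054 0 0 0 0; -0.039 0 -0.0675 0 0 0 0; -0.056 0 -0.078 0 0 0 0; -0.0745 0 -0.085 0 0 0 0; -0.093 0 -0.088 0 0 0 0; -0.099 0 -0.088 0 0 0 0; -0.099 0 -0.088 0 0 0 0; -0.099 0 -0.088 0 0 0 0",
)

```text
t: 10.88
ee_pos: [545.8, 191.2, 147.5]
eef_rot: [-3.141, -0.001, -0.137]
wrist_force: [0.3, 3.0, 1.3]
width: 0.142
```

```bash
python3 - <<'E'
from h import *
s=manip.state();print(s['wrist_force'],s['width'])
save('scene','sc4.png')
c=cv2.imread('pics/sc4.png')[120:320,120:320];cv2.imwrite('pics/sc4c.png',cv2.resize(c,None,fx=2.5,fy=2.5))
E
```

```text
[0.30448437 2.9970373  1.30486298] 0.1420967440342797
```

View pics/sc4c.png

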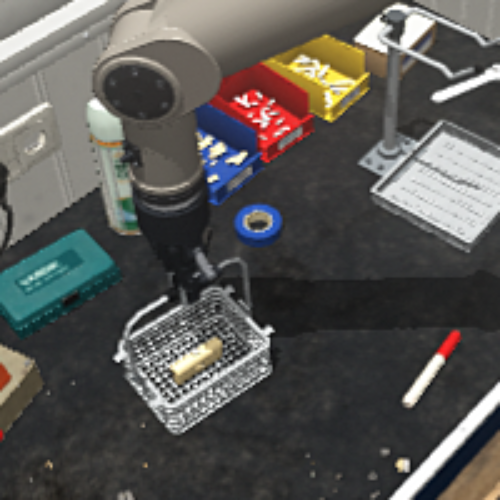

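move_arm(
  steps="0 0 -0.01 0 0 0 0; 0 0 -0.03 0 0 0 0; 0 0 -0.06 0 0 0 0; 0 0 -0.09 0 0 0 0; 0 0 -0.115 0 0 0 0; 0 0 -0.13 0 0 0 0; 0 0 -0.132 0 0 0 0; -0.006 0.014 -0.132 0 0 -1 0; -0.016 0.037 -0.132 0 0 -3 0; -0.029 0.065 -0.132 0 0 -5 0; -0.043 0.097 -0.132 0 0 -7 0; -0.055 0.125 -0.132 0 0 -9 0; -0.066 0.150 -0.132 0 0 -11 0; -0.075 0.169 -0.132 0 0 -12.7 0; -0.080 0.180 -0.132 0 0 -12.7 0; -0.081 0.184 -0.132 0 0 -12.7 0; -0.081 0.184 -0.132 0 0 -12.7 0; -0.081 0.184 -0.132 0 0 -12.7 0",
)

```text
t: 13.18
ee_pos: [440.1, 20.6, 279.3]
eef_rot: [-3.141, -0.0, 0.086]
wrist_force: [0.4, 0.2, -6.2]
width: 0.14
```

move_arm(
  steps="-0.001 0.008 0 0 0 0 0; -0.004 0.028 0 0 0 0 0; -0.008 0.058 0 0 0 0 0; -0.013 0.093 0 0 0 0 0; -0.018 0.130 0 0 0 0 0; -0.023 0.167 0 0 0 0 0; -0.027 0.204 0 0 0 0 0; -0.032 0.238 0 0 0 0 0; -0.035 0.265 0 0 0 0 0; -0.037 0.283 0 0 0 0 0; -0.038 0.291 0 0 0 0 0; -0.038 0.291 0 0 0 0 0; -0.038 0.291 0 0 0 0 0; -0.038 0.291 0 0 0 0 0; -0.038 0.291 0 0 0 0 0; -0.038 0.291 0 0 0 0 0",
)

```text
t: 15.18
ee_pos: [426.5, -273.3, 279.4]
eef_rot: [3.141, -0.0, 0.085]
wrist_force: [-0.2, 0.1, -5.6]
width: 0.142
```

```bash
python3 - <<'E'
from h import *
s=manip.state();print(s['wrist_force'],s['width'])
a=save('scene','sc5.png');b=save('wrist','w5.png');save('top','top5.png')
s5=cv2.imread('pics/sc5.png')[90:250,220:400];t5=cv2.imread('pics/top5.png')[140:260,260:360];w5=cv2.imread('pics/w5.png')
o=np.zeros((600,800,3),np.uint8)
o[:320,:360]=cv2.resize(s5,None,fx=2,fy=2);o[:360,400:700]=cv2.resize(t5,None,fx=3,fy=3);o[360:600,400:720]=cv2.resize(w5,(320,240));cv2.imwrite('pics/m5.png',o)
E
```

```text
[-0.18569704  0.08033368 -5.58759705] 0.14222636774519062
```

View pics/m5.png

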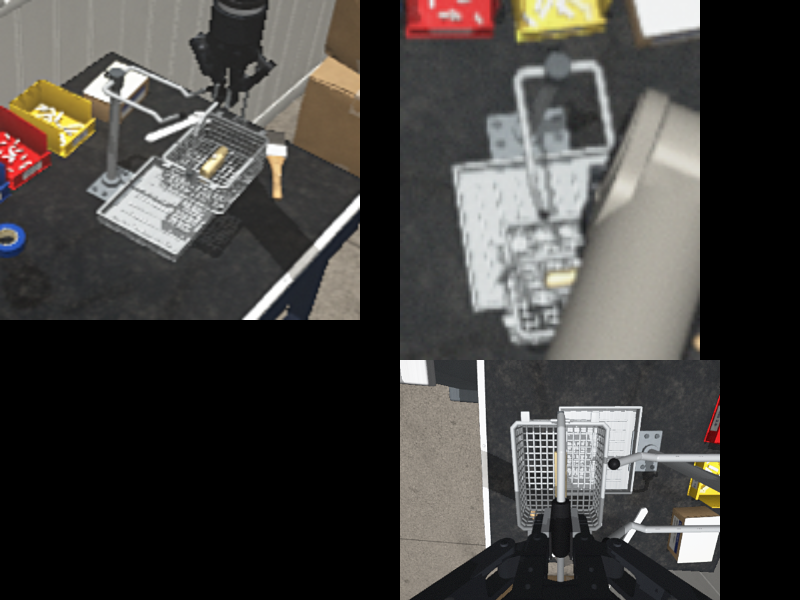

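The basket hangs level with the lock in it, in front of the prongs. In the wrist view the left ball tip is at about (341,166), which I'll use to check the seat position.

```bash
python3 - <<'E'
from h import *
p=manip.camera_params('wrist')
for z in(258,264):print(onz(p,341,166,z).round(1))
c,s=np.cos(.085),np.sin(.085)
print(np.array([505,-266])+[c*-35-s*40,s*-35+c*40], proj(p,[[467,-229,264],[473.5,-309,264]]))
print('rod',onz(p,(720-400)*1.6,(457-360)*1.6,240).round(1),onz(p,(660-400)*1.6,(457-360)*1.6,240).round(1))
E
```

```text
[ 469.3 -230.7  258. ]
[ 467.5 -229.2  264. ]
[ 466.73045408 -229.11583192] [[340.19915424 165.48726945]
 [328.04044272 292.38054524]]
rod [ 577.9 -219.1  240. ] [ 518.9 -224.3  240. ]
```

move_arm(
  steps="0.003 0 0 0 0 0 0; 0.010 0 0 0 0 0 0; 0.020 0 0 0 0 0 0; 0.032 0 0 0 0 0 0; 0.045 0 0 0 0 0 0; 0.058 0 0 0 0 0 0; 0.069 0 0 0 0 0 0; 0.077 0 0 0 0 0 0; 0.081 0 0 0 0 0 0; 0.082 0 0 0 0 0 0; 0.082 0 0 0 0 0 0; 0.082 0 0.01 0 0 0 0; 0.082 0 0.025 0 0 0 0; 0.082 0 0.038 0 0 0 0; 0.082 0 0.046 0 0 0 0; 0.082 0 0.051 0 0 0 0; 0.082 0 0.053 0 0 0 0; 0.082 0 0.054 0 0 0 0; 0.082 0 0.054 0 0 0 0; 0.082 0 0.054 0 0 0 0",
)

```text
t: 17.82
ee_pos: [508.4, -266.6, 225.6]
eef_rot: [3.141, -0.001, 0.085]
wrist_force: [-0.2, -0.2, -5.4]
width: 0.142
```

move_arm(
  steps="0 0 0.001 0 0 0 0; 0 0 0.002 0 0 0 0; 0 0 0.003 0 0 0 0; 0 0 0.003 0 0 0 0; 0 0 0.003 0 0 0 0",
)

```text
t: 18.45
ee_pos: [508.5, -266.7, 223.6]
eef_rot: [3.141, -0.001, 0.085]
wrist_force: [-3.5, 1.0, 5.6]
width: 0.144
```

move_arm(
  steps="-0.002 0 0 0 0 0 0; -0.003 0 0 0 0 0 0; -0.003 0 0 0 0 0 0.01; -0.003 0 0 0 0 0 0.016; -0.003 0 0 0 0 0 0.025; -0.003 0 0 0 0 0 0.04; -0.003 0 0 0 0 0 0.05; -0.003 0 0 0 0 0 0.05; -0.003 0 0 0 0 0 0.05; -0.003 0 -0.01 0 0 0 0.05; -0.003 0 -0.03 0 0 0 0.05; -0.003 0 -0.06 0 0 0 0.05; -0.003 0 -0.11 0 0 0 0.05; -0.003 0 -0.16 0 0 0 0.05; -0.003 -0.05 -0.18 0 0 0 0.05; -0.003 -0.10 -0.18 0 0 0 0.05; -0.003 -0.10 -0.18 0 0 0 0.05; -0.003 -0.10 -0.18 0 0 0 0.05; -0.003 -0.10 -0.18 0 0 0 0.05; -0.003 -0.10 -0.18 0 0 0 0.05",
)

```text
t: 20.95
ee_pos: [496.6, -168.3, 402.0]
eef_rot: [-3.141, 0.001, 0.083]
wrist_force: [0.3, 0.3, 0.3]
width: 0.586
```

```bash
python3 - <<'E'
from h import *
s=manip.state();print(s['t'],s['ee_pos'],s['wrist_force'],s['width'])
save('scene','sc6.png');b=save('wrist','w6.png');p=manip.camera_params('wrist')
print(proj(p,[[505,-266,240.5],[501.6,-226,240.5],[508.4,-306,240.5]]).round())
s5=cv2.imread('pics/sc6.png')[90:250,220:400];w5=cv2.imread('pics/w6.png')
o=np.zeros((600,800,3),np.uint8)
o[:320,:360]=cv2.resize(s5,None,fx=2,fy=2);o[:384,360:800]=w5[:,40:480];cv2.imwrite('pics/m6.png',o)
E
```

```text
20.95 [ 496.59418694 -168.27727912  402.00388911] [0.29737458 0.26421992 0.34677861] 0.5860472840562416
[[257. 253.]
 [257. 221.]
 [257. 283.]]
```

View pics/m6.png

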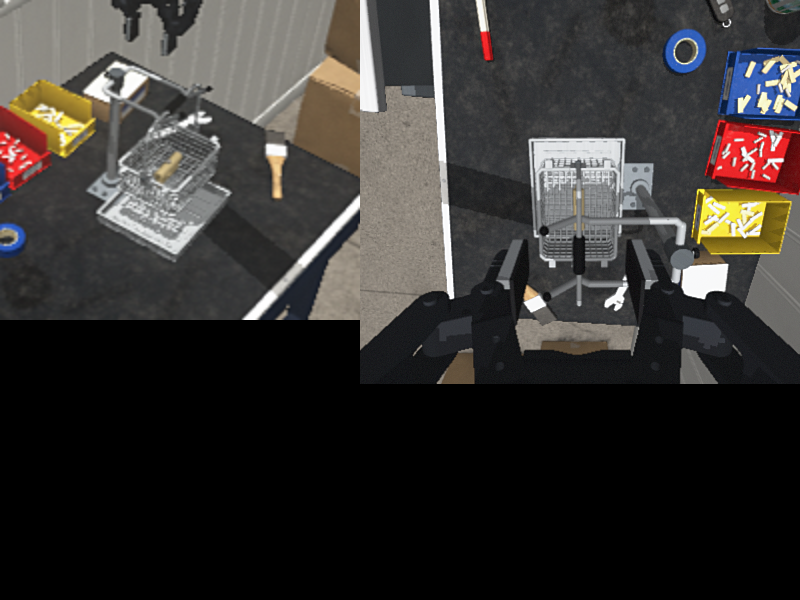

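The crown bar sits on both prongs: the sleeve is at about (259,254) and the prediction was (257,253). The basket hangs level with the lock inside. I'll let any swing die out, check that nothing is moving, and hand in.

move_arm(
  steps="0 0 0 0 0 0 0.05; 0 0 0 0 0 0 0.05; 0 0 0 0 0 0 0.05; 0 0 0 0 0 0 0.05; 0 0 0 0 0 0 0.05; 0 0 0 0 0 0 0.05; 0 0 0 0 0 0 0.05; 0 0 0 0 0 0 0.05; 0 0 0 0 0 0 0.05; 0 0 0 0 0 0 0.05; 0 0 0 0 0 0 0.05; 0 0 0 0 0 0 0.05; 0 0 0 0 0 0 0.05; 0 0 0 0 0 0 0.05; 0 0 0 0 0 0 0.05; 0 0 0 0 0 0 0.05",
)

```text
t: 23.05
ee_pos: [496.7, -167.2, 402.3]
eef_rot: [3.142, 0.0, 0.085]
wrist_force: [-0.5, -0.2, -0.3]
width: 0.585
```

```bash
python3 - <<'E'
from h import *
g=lambda:manip.grab_frame('wrist')[130:270,200:300].astype(int)
a=g();[g() for _ in range(4)];b=g()
o=cv2.cvtColor(cv2.imread('pics/w6.png'),cv2.COLOR_BGR2RGB)[130:270,200:300].astype(int)
d1,d2=abs(a-b).mean(),abs(a-o).mean();print(d1,d2,manip.state()['t'])
if d1<3: print(manip.close_job())
E
```

```text
1.3857380952380953 10.55547619047619 23.35
the job is handed in; nothing more can be done
None
```

I handed the job in at about 23 s: the lock cylinder is in the basket, and the basket hangs by its bail on both prongs above the drip pan. The hand-in gave no verdict.

- **How it went:** I set the lock cylinder in the standing basket and let go. I then gripped the bail's sleeve, swung the bail upright and carried the basket round in front of the tips. From there I lowered the bar into the dips, opened the gripper and backed away.
- **Position on the hook:** The last wrist picture shows the sleeve within about 2 px of where I expected it over the seat. The bar lies across both prongs, and the basket looks level with the lock inside.
- **Robot clear:** The wrist force was about zero, with the gripper well away from the basket.
- **At rest:** Two pictures about 0.25 s apart, just before hand-in, differed by only 1.4 grey levels on average. They differed by 10.6 from the picture 2 s earlier, so the basket or the arm was still settling then.
- **Bystanders:** My moves stayed clear of the pliers, brush, tape roll and spanner. I did not measure their positions again at the end.

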